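Dock the stock reader and hold the scanner mast at full height

ROBOT

A 7-joint arm with a two-finger parallel gripper is mounted at the origin on the work surface. World frame = base frame: x ahead of the robot, y to its left, z up, the work surface at z = 0. Lengths are in mm, angles in degrees, forces in N, time in s.
With the tool pointing down it reaches from about 425 to 925 mm from the base axis. Payload 6.8 kg.
Tool frame: the origin (TCP) lies midway between the tips of the shut fingers; the grasp point (between the pads) lies 19 mm behind it; z points along the fingers, y is the line along which they close (so a half turn about z gives the same grasp; the last joint's range is limited). The gripper opens to 88 mm and grips with 3 to 60 N. Pads are 20 mm wide; open, the fingers measure 115 mm over their backs; the gripper's body (75 mm by 178 mm) begins 61 mm behind the grasp point.
Start: joints at [-72.313, 27.33, 1.283, 89.118, -0.659, 63.558, -4.761], TCP at [273.263, 617.232, 222.664] pointing down, gripper open.
Joint ranges: [-169.35, 169.35], [-19.33, 120.38], [-80.79, 83.38], [13.8, 139.57], [-78.32, 258.32], [9.67, 109.79], [-169.56, 169.56]. Speed limits (degrees/s): [136.94, 136.94, 180, 180, 180, 180, 180].

INTERFACE

Orientations are given as [roll, pitch, yaw] about the fixed x, y, z axes, in that order (R = Rz(yaw) Ry(pitch) Rx(roll)).
In Python, from plant import observe, viewer, ticket gives the robot as it stands.
- The arm moves only by the tool carry_out, never from a script. Its argument "moves" is one flat list of numbers, 7 for each row, row after row: the closure, from 0 (fully open) to 1 (shut), then the shift along the tool's x, y, z in m, then the turn, a rotation vector about the tool's x, y, z in degrees. A call has 1 to 20 rows; each row is the pose to reach, as a shift and turn from the pose commanded when the call began, along the tool's axes at that moment; what a row does not reach only later rows make up. A row lasts 1/8 s, in which the tool goes at most 62.5 mm and 10.7 degrees, less where a joint would pass 70% of its speed; a pose out of reach is approached as far as the arm can. A call with a gripper value outside its range is refused whole. The fingers move at their own pace and stop on an object; the grip force is fixed at half the most. Time passes only in rows, so rows that repeat a pose let the fingers close. It gives the time, the measured TCP pose, the force, the opening and the grip force at its end, in the units of the state.
- observe(): the state, without advancing time (a new reading comes with each control period).
- viewer.get_image(name): name is "scene" or "top" or "wrist"; returns the picture (384x512x3 uint8, red, green, blue); there is no depth.
- viewer.camera_info(name): a dict with "fx", "fy", "cx", "cy" (pixels), "origin" and "rotation" of the camera in the world; the wrist camera has in their place "mount" (4x4, takes a point from camera to tool coordinates, whose origin is the TCP and whose axes are the flange's). Camera axes: x right, y up, looking along -z (the intrinsics and any distortion apply to the point x, -y, -z); pixel columns grow to the right and rows downward; lengths in mm; the calibration is good to about 2 mm. A picture is of the moment at which its call begins: read the wrist's pose just before it. camera_info takes no time and is no camera call.
- ticket.close_job(): hands the job in; it is judged then, once.
The state is a dict: "clock": time; "joint_pos": joint angles; "joint_vel": joint speeds; "joint_efforts": joint torques, N m; "ee_pos": TCP position; "eef_rot": TCP orientation; "ft_force": force on the tool from outside, world axes, zero at the start; "wrist_torque": the same for the moment, N m; "width": finger opening in mm; "finger_force": force on a finger pad.
Only numpy, scipy, OpenCV 4.12 (cv2) and the standard library are available. Lean on these libraries where they do the work, as an engineer would, in place of code of your own. Each camera call takes 0.05 s, during which the arm holds its last target. There are 200 camera calls.

TASK

First stand the blue handheld stock reader upright in the black pocket on the side of the scanner mast, fully down on the pocket floor, and let go of it. Then press the yellow release button on the mast fully in, take the mast's red grip bar and pull it straight up past the first stop to the second stop, the end of its travel. The mast sinks when let go, so finish while still holding the red bar up at the second stop, with the reader in its pocket; leave the cup, tape roll, carton and screwdriver where they are.

Things in the scene. Friction and masses are not known exactly. Their poses are not given: they have to be found in the camera images.
- reader_center (a point): Centre (half-way up) of the loose blue reader, a block 36 mm (its x) by 58 mm (its y) by 104 mm tall (its z, up), with an orange top face and a dark window; 0.13 to 0.25 kg, standing on its end on the bench. Grasp it across its 36 mm. It may go into the pocket either way round.
- pocket_floor (a point): Centre of the top face of the floor of the black open-topped pocket, which rides with the grip bar. Inside 44 mm (x) by 66 mm (y); walls rise 36 mm above the floor, orange lips flare outwards to 46 mm. The seated reader has its centre 52 mm above this point and its 36 mm side along x. With the mast down the floor is 40 mm above the bench; the grip bar is 100 mm away along -y.
- grip_bar (a point): Place to grip the red bar on top of the mast: 20 mm thick (x), 52 mm long (y), reaching from 23 mm below this point to 15 mm above. With the mast down it is 155 mm above the bench; axes parallel to the pocket's. Pulled up, it carries pocket and reader along: about 5 to 7 N, and a click of a few N more at the first stop. It sinks back if let go.
- carriage (a joint): Height of the grip bar and pocket above their lowest position, in m: 0 down (start), about 0.055 first stop (a click to be pulled through), 0.110 second stop (hard end of travel). Locked at about 0.001 until the button is in.
- button_top (a point): Centre of the top of the yellow round release button, 26 mm across, on a black block on the mast's other side: 58 mm from the grip bar along its -y, 23 mm lower than the grip point when the mast is down. It presses straight down 8 mm, against about 3 N, and stays in once pressed.
- release (a joint): How far the release button is pressed in, m: 0 out (start), 0.008 fully in. It frees the mast at about 0.006.
- mast: The fixed mast; origin on the bench under the grip bar. Black base plate 150 by 170 mm and 12 mm thick, grey post 34 mm square, black button block with its top 115 mm above the bench; x and y parallel to the grip bar's.
- cup: White paper cup, 74 mm across, 85 mm tall; origin at the centre of its underside. Leave alone.
- tape: Yellow roll of tape lying flat, 96 mm across, 45 mm tall; origin at the centre of its underside. Leave alone.
- carton: Small carton 100 x 80 x 55 mm; origin at the centre of its underside. Leave alone.
- screwdriver: Screwdriver with a green handle lying on the bench, about 200 mm long along its x. Leave alone.
There are look-alikes about, which are no part of the job. Of the things that look like the part that bears reader_center, the smaller one is meant.

How it is judged (in metres and radians):
On the way, in this order (a step that is already met when the one before it is completed fails the run):
1. the reader stands fully down in the pocket and is let go of, the mast still down (x of reader_center in the frame of pocket_floor between -0.007 and 0.007 m and y of reader_center in the frame of pocket_floor between -0.007 and 0.007 m and z of reader_center in the frame of pocket_floor between 0.046 and 0.056 m and angle between reader_center's own z axis and vertical below 0.14 rad and contact force between the fingers and reader below 0.3 N and value of joint carriage below 0.01 m), for 0.2 s.
2. the release button is pressed in (value of joint release above 0.006 m), for 0.1 s.
3. the mast is pulled up to the second stop by its grip bar (value of joint carriage above 0.104 m and contact force between the fingers and carriage above 2 N), for 0.2 s.
At the end, for the whole second after the job is handed in: Mast still at its second stop (0.104 m or more of 0.110), held by the fingers (over 2 N); button in over 6 mm; reader untouched by the fingers, in the pocket within 7 mm of its middle, within 6 mm of seated depth, upright within 8 degrees (all of step 3 and velocity of joint carriage between -0.02 and 0.02 m/s and contact force between the fingers and reader below 0.3 N and value of joint release above 0.006 m and x of reader_center in the frame of pocket_floor between -0.007 and 0.007 m and y of reader_center in the frame of pocket_floor between -0.007 and 0.007 m and z of reader_center in the frame of pocket_floor between 0.046 and 0.056 m and angle between reader_center's own z axis and vertical below 0.14 rad); the arm keeps its last pose, push and grip.
It fails at once if the cup is moved by more than 30 mm (distance of cup from where it was at the start of the episode above 0.03 m).
It fails at once if the tape is moved by more than 30 mm (distance of tape from where it was at the start of the episode above 0.03 m).
It fails at once if the carton is moved by more than 30 mm (distance of carton from where it was at the start of the episode above 0.03 m).
It fails at once if the screwdriver is moved by more than 30 mm (distance of screwdriver from where it was at the start of the episode above 0.03 m).
It fails at once if the reader is tipped over (angle between reader_center's own z axis and vertical above 0.8 rad).
It also fails if it takes over 61 s, if anything falls off the work surface, if the arm or the gripper's body presses on something with over 40 N, if the wrist force passes 120 N, or if a joint passes its speed limit or range.

## Working session

There is one attempt and no reset: what is moved stays moved. The work goes in short steps, Python scripts to look and compute and a tool call to move; the robot and the scene stay as the last step left them, time stands still between calls to the robot, and variables do not carry over. Pictures are saved under pics/ and viewed, at most 10 in all, crops included, and the job is handed in when it is done.

Besides the shell and the picture viewer there is one more tool, called after ">>>" in YAML: its name, and indented under it one key for each argument. carry_out: Moves the arm, as the interface text tells. Its arguments: {"type":"object","properties":{"moves":{"type":"array","items":{"type":"number"}}},"required":["moves"]}

```bash
ls; mkdir -p pics; python3 - <<'E'
from plant import observe, viewer
import cv2
s=observe();print(s)
for n in("scene","top"):
    im=viewer.get_image(n);cv2.imwrite(f"pics/{n}0.png",cv2.cvtColor(im,cv2.COLOR_RGB2BGR))
for n in("scene","top","wrist"):print(viewer.camera_info(n))
E
```

```text
pics
{'clock': 0.0, 'joint_pos': array([-72.31437038,  27.37577695,   1.27751703,  89.17692582,
        -0.658622  ,  63.5578924 ,  -4.76170585]), 'joint_vel': array([-0.10874268,  0.0199109 , -0.03826182, -0.00512565, -0.02521787,
        0.00458802, -0.02188204]), 'joint_efforts': array([ 5.94183020e-04, -5.82868052e+01,  1.53499838e+00, -2.72593921e+01,
       -5.43265510e-02,  1.68972602e-02,  1.46968582e-04]), 'ee_pos': array([272.996547  , 616.67872749, 221.69132479]), 'eef_rot': array([-1.79896932e+02,  6.78643479e-03,  1.56123832e+02]), 'ft_force': array([-0.30355362,  0.15724653, -0.43075189]), 'wrist_torque': array([-0.0155054 , -0.02312698, -0.00860345]), 'finger_force': 0.0, 'width': 87.66582761015049}
{'fx': 346.6426501336175, 'fy': 346.6426501336175, 'cx': 249.52913497623769, 'cy': 187.7078759043721, 'origin': array([1243.79357567,  238.77572467,  672.93179981]), 'rotation': array([ 50.78674839,   1.10059183, 115.08842648])}
{'fx': 499.95090324244063, 'fy': 499.95090324244063, 'cx': 256.8166699720806, 'cy': 194.75221979944533, 'origin': array([ 348.39469591,  -69.77092502, 1342.03081081]), 'rotation': array([ 11.86238849,  -0.33134997, -84.31588885])}
{'fx': 344.038703561675, 'fy': 344.038703561675, 'cx': 262.56814310686167, 'cy': 185.44543528592968, 'mount': array([[ 3.57247229e-04,  9.62667443e-01,  2.70686656e-01,
         7.23974195e+01],
       [ 9.99999490e-01, -5.99569689e-04,  8.12523146e-04,
         1.65862769e+00],
       [ 9.44485094e-04,  2.70686228e-01, -9.62667167e-01,
        -1.62147844e+02],
       [ 0.00000000e+00,  0.00000000e+00,  0.00000000e+00,
         1.00000000e+00]])}
```

View pics/scene0.png

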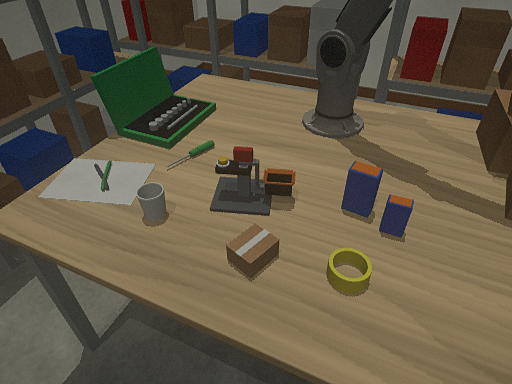

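View pics/top0.png

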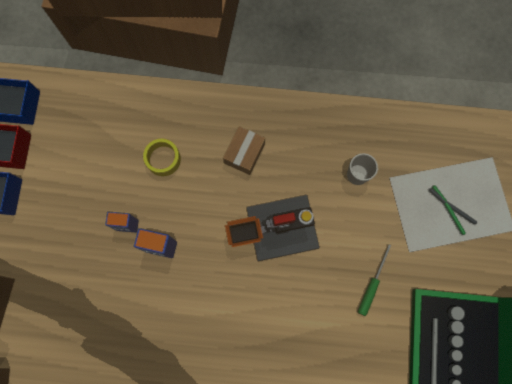

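Reader candidates are the small blue/orange block at top (118,220) / scene (397,215) and the large one at top (153,242) / scene (362,188). I choose the smaller. The red/blue bins at the left edge are not candidates. The mast's red bar is at top (285,218), the button at (306,216) and the pocket at (244,232).

```bash
cat > h.py <<'E'
import numpy as np, cv2
from scipy.spatial.transform import Rotation as Ro
from plant import observe, viewer
def cam(n):
    c=viewer.camera_info(n)
    if n=="wrist":
        s=observe();R=Ro.from_euler('xyz',s['eef_rot'],degrees=True).as_matrix();M=c['mount']
        return c,R@M[:3,:3],R@M[:3,3]+s['ee_pos']
    return c,Ro.from_euler('xyz',c['rotation'],degrees=True).as_matrix(),np.array(c['origin'])
def back(C,uv,z):
    c,R,o=C;uv=np.atleast_2d(uv).astype(float)
    d=np.c_[(uv[:,0]-c['cx'])/c['fx'],-(uv[:,1]-c['cy'])/c['fy'],-np.ones(len(uv))]@R.T
    return (o+d*((z-o[2])/d[:,2])[:,None])[:,:2]
def proj(C,P):
    c,R,o=C;q=(np.atleast_2d(P)-o)@R
    return np.c_[c['cx']-c['fx']*q[:,0]/q[:,2],c['cy']+c['fy']*q[:,1]/q[:,2]]
HSV=dict(orange=((3,120,90),(16,255,255)),red=((174,150,60),(3,255,255)),yellow=((21,120,100),(35,255,255)),blue=((105,100,30),(130,255,255)))
def blob(im,col,box):
    x0,y0,x1,y1=box;h=cv2.cvtColor(im,cv2.COLOR_RGB2HSV);lo,hi=HSV[col]
    if lo[0]>hi[0]: m=cv2.inRange(h,lo,(179,)+hi[1:])|cv2.inRange(h,(0,)+lo[1:],hi)
    else: m=cv2.inRange(h,lo,hi)
    k=np.zeros_like(m);k[y0:y1,x0:x1]=m[y0:y1,x0:x1]
    cs,_=cv2.findContours(k,cv2.RETR_EXTERNAL,cv2.CHAIN_APPROX_NONE)
    c=max(cs,key=cv2.contourArea);return c[:,0,:].astype(np.float32)
def rect(C,im,col,box,z):
    p=back(C,blob(im,col,box),z).astype(np.float32);(cx,cy),(w,h),a=cv2.minAreaRect(p)
    if w<h: w,h,a=h,w,a+90
    return np.round([cx,cy,w,h,(a+90)%180-90],1)   # a: direction of the long side
def snap(n,f):
    C=cam(n);im=viewer.get_image(n);cv2.imwrite(f"pics/{f}.png",cv2.cvtColor(im,cv2.COLOR_RGB2BGR));return C,im
E
python3 - <<'E'
from h import *
T=cam("top");a=cv2.cvtColor(cv2.imread("pics/top0.png"),cv2.COLOR_BGR2RGB)
S=cam("scene");b=cv2.cvtColor(cv2.imread("pics/scene0.png"),cv2.COLOR_BGR2RGB)
print("rd",rect(T,a,"orange",(95,200,135,240),104),rect(S,b,"orange",(383,190,420,212),104))
print("big",rect(T,a,"orange",(130,225,185,265),150))
print("pock",rect(T,a,"orange",(220,205,268,255),76),rect(S,b,"orange",(255,165,305,200),76))
print("red",rect(T,a,"red",(265,205,300,230),170),rect(S,b,"red",(228,140,258,170),165))
print("btn",rect(T,a,"yellow",(295,205,320,228),132),rect(S,b,"yellow",(210,150,235,167),132))
for n,uv,z in(("cup",(363,165),85),("tape",(162,156),45),("carton",(245,150),55),("scr",(370,295),15),("bigc",(153,242),150)):print(n,back(T,uv,z))
A=cv2.resize(a[190:270,90:330],None,fx=3,fy=3,interpolation=2);B=cv2.resize(b[140:240,190:430],None,fx=3,fy=3,interpolation=2)
cv2.imwrite("pics/crop1.png",cv2.cvtColor(np.vstack([A,B]),cv2.COLOR_RGB2BGR))
E
```

```text
rd [511.3 290.8  48.1  28.5 -89.5] [510.4 293.5  49.4  30.2 -89.4]
big [462.2 189.3  64.4  38.6  83.3]
pock [515.6 -25.6  90.5  69.4 -72.8] [505.  -27.9  90.   72.6 -73.1]
red [ 544.4 -121.9   48.5   17.8  -74.1] [ 545.8 -140.    10.7    6.6   11.6]
btn [ 562.2 -175.5   22.5   22.1    4.6] [ 562.7 -175.6   25.8   22.6   -2.6]
cup [[ 718.39670217 -318.23349433]]
tape [[700.71802006 214.25012556]]
carton [[736.94534413  -6.74484169]]
scr [[ 390.46348446 -369.71617456]]
bigc [[458.7688923  183.22952671]]
```

View pics/crop1.png

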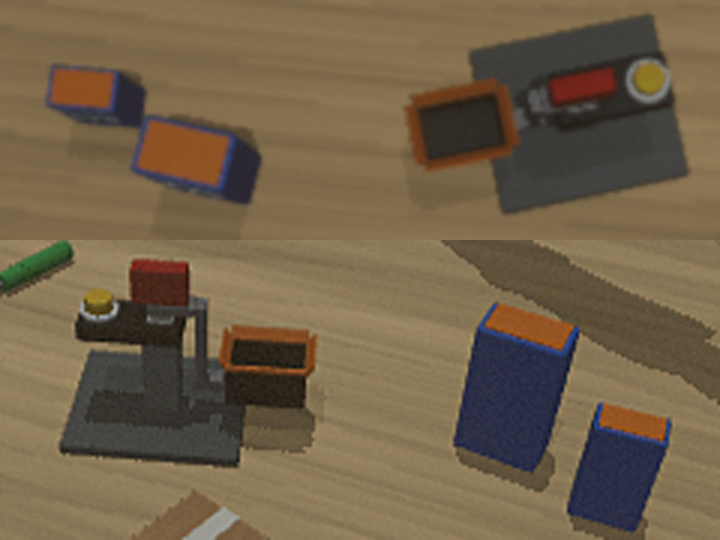

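The crop shows the small reader (orange face at crop (83,88) top and (633,420) scene), clearly smaller than its neighbour. The mast measures well: bar to button is 57 mm (58 expected), pocket to bar 100 mm, and mast yaw is about 17°. Next I work out the move to above the reader.

```bash
cat >> h.py <<'E'
def plan(x,y,z,yaw):
    s=observe();R=Ro.from_euler('xyz',s['eef_rot'],degrees=True)
    Q=Ro.from_euler('xyz',[180,0,yaw],degrees=True)
    print("t",round(s['clock'],2),"shift m",np.round(R.inv().apply(np.array([x,y,z])-s['ee_pos'])/1000,4),"turn",np.round((R.inv()*Q).as_rotvec(degrees=True),2))
E
python3 -c "
from h import *
plan(511,291,225,90.5)"
```

```text
t 0.1 shift m [-0.3494 -0.2015 -0.0028] turn [-8.000e-02  6.000e-02  6.562e+01]
```

>>> carry_out:
  moves: [0, -0.349, -0.201, -0.003, 0, 0, 65.6, 0, -0.349, -0.201, -0.003, 0, 0, 65.6, 0, -0.349, -0.201, -0.003, 0, 0, 65.6, 0, -0.349, -0.201, -0.003, 0, 0, 65.6, 0, -0.349, -0.201, -0.003, 0, 0, 65.6, 0, -0.349, -0.201, -0.003, 0, 0, 65.6, 0, -0.349, -0.201, -0.003, 0, 0, 65.6, 0, -0.349, -0.201, -0.003, 0, 0, 65.6, 0, -0.349, -0.201, -0.003, 0, 0, 65.6, 0, -0.349, -0.201, -0.003, 0, 0, 65.6]

```text
clock: 1.35
ee_pos: [509.8, 294.0, 225.4]
eef_rot: [-180.0, -0.0, 90.7]
ft_force: [0.4, -0.2, -0.6]
width: 87.5
finger_force: 0.0
```

```bash
python3 -c "
from h import *
C,im=snap('wrist','w1');print(observe()['ee_pos'],observe()['eef_rot'])
try: print(rect(C,im,'orange',(0,0,512,384),104))
except Exception as e: print(e)
print(proj(C,[[511,291,104]]))
plan(511,291,75,90.5)"
```

```text
[509.9857276  293.73995645 225.48134539] [-1.79966814e+02 -1.88733666e-02  9.06851358e+01]
[514.5 292.8  48.7  28.8 -89.6]
[[261.57635431 183.11679944]]
t 1.4 shift m [-0.0028  0.0011  0.1505] turn [-0.03 -0.02  0.19]
```

View pics/w1.png

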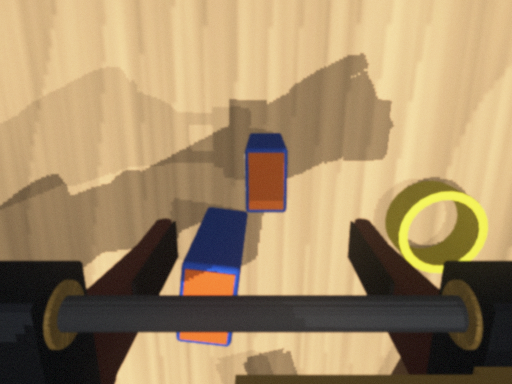

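The wrist picture shows the small reader at (266,180), between and ahead of the open fingers. The bigger one at (208,310) is clear of the descent.

>>> carry_out:
  moves: [0, -0.002, 0.003, 0.05, 0, 0, 0, 0, -0.002, 0.003, 0.1, 0, 0, 0, 0, -0.002, 0.003, 0.14, 0, 0, 0, 0, -0.002, 0.003, 0.164, 0, 0, 0, 0, -0.002, 0.003, 0.164, 0, 0, 0, 1, -0.002, 0.003, 0.164, 0, 0, 0, 1, -0.002, 0.003, 0.164, 0, 0, 0, 1, -0.002, 0.003, 0.164, 0, 0, 0, 1, -0.002, 0.003, 0.164, 0, 0, 0, 1, -0.002, 0.003, 0.164, 0, 0, 0, 1, -0.002, 0.003, 0.164, 0, 0, 0]

```text
clock: 2.78
ee_pos: [513.9, 290.2, 61.7]
eef_rot: [-180.0, 0.0, 90.5]
ft_force: [-0.9, -0.4, 1.6]
width: 36.1
finger_force: 30.0
```

>>> carry_out:
  moves: [1, 0, 0, -0.03, 0, 0, 0, 1, 0, 0, -0.08, 0, 0, 0, 1, 0, 0, -0.14, 0, 0, 0, 1, 0, 0, -0.2, 0, 0, 0, 1, -0.04, 0.002, -0.2, 0, 0, -2, 1, -0.1, 0.005, -0.2, 0, 0, -5, 1, -0.15, 0.008, -0.2, 0, 0, -8, 1, -0.2, 0.01, -0.2, 0, 0, -11, 1, -0.25, 0.012, -0.2, 0, 0, -14, 1, -0.3, 0.014, -0.2, 0, 0, -16.7, 1, -0.34, 0.017, -0.2, 0, 0, -16.7, 1, -0.373, 0.019, -0.2, 0, 0, -16.7, 1, -0.373, 0.019, -0.2, 0, 0, -16.7, 1, -0.373, 0.019, -0.2, 0, 0, -16.7]

```text
clock: 4.53
ee_pos: [536.2, -81.9, 261.3]
eef_rot: [-180.0, -0.0, 107.2]
ft_force: [-0.8, 0.6, -1.5]
width: 35.5
finger_force: 30.0
```

```bash
python3 -c "
from h import *
C,im=snap('wrist','w2');s=observe();print(s['ee_pos'],s['eef_rot'],s['width'])
print(proj(C,[[515,-25.7,86]]))
"
```

```text
[536.25565134 -81.35787855 261.32427171] [-1.79972303e+02 -4.37633133e-02  1.07305015e+02] 36.03269359214845
[[256.69983292 104.12159306]]
```

View pics/w2.png

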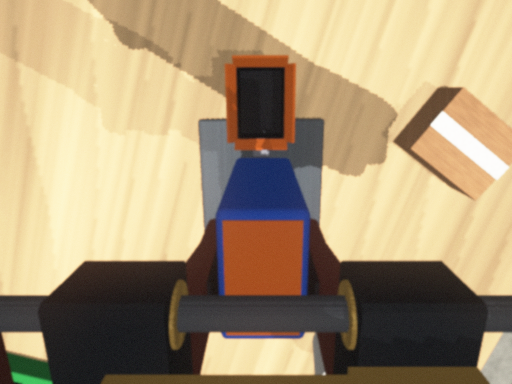

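The wrist view shows the pocket ring at about (261,103), the held reader with its orange top at (262,278) and bottom front edge at row 158, and the carton at the right. Now I measure both relative to the tool.

```bash
python3 -c "
from h import *
C=cam('wrist');im=cv2.cvtColor(cv2.imread('pics/w2.png'),cv2.COLOR_BGR2RGB);s=observe()
for z in(80,86): print('pocket',rect(C,im,'orange',(205,40,315,165),z))
p=blob(im,'orange',(205,200,320,345));print(p.min(0),p.max(0))
R=Ro.from_euler('xyz',s['eef_rot'],degrees=True).as_matrix()
def tool(uv,z): return (np.c_[back(C,uv,z),np.full(len(uv),z)]-s['ee_pos'])@R
zt=s['ee_pos'][2]+42.3
print('top face corners',np.round(tool([[222,220.5],[303,220.5],[222,337],[303,337]],zt),1))
print('bottom edge',np.round(tool([[236,158],[290,158]],s['ee_pos'][2]-61.7),1))
k=cv2.inRange(im,(0,0,0),(50,45,45));k[:60]=0;k[145:]=0;k[:,:232]=0;k[:,290:]=0
q=np.argwhere(k)[:,::-1];print('dark',q.min(0),q.max(0))
print('pocket floor-ish in tool',np.round(tool([[260.5,102.5]],80),1), 'expected from top', np.round(R.T@(np.array([515,-25.7,40])-s['ee_pos']),1))
"
```

```text
pocket [517.9 -24.2  90.8  69.2 -72.7]
pocket [517.9 -24.   89.2  68.  -72.7]
[223. 221.] [302. 295.]
top face corners [[ 26.8 -12.9 -42.3]
 [ 26.8  17.3 -42.3]
 [-24.7 -14.5 -42.3]
 [-24.6  19.  -42.3]]
bottom edge [[ 29.9 -15.4  61.7]
 [ 30.   20.3  61.7]]
dark [237  68] [283 137]
pocket floor-ish in tool [[6.110e+01 1.000e-01 1.814e+02]] expected from top [ 59.3  -3.6 221.4]
```

>>> carry_out:
  moves: [1, 0.03, -0.0027, 0, 0, 0, 0, 1, 0.0595, -0.0027, 0, 0, 0, 0, 1, 0.0595, -0.0027, 0.03, 0, 0, 0, 1, 0.0595, -0.0027, 0.07, 0, 0, 0, 1, 0.0595, -0.0027, 0.1, 0, 0, 0, 1, 0.0595, -0.0027, 0.1, 0, 0, 0, 1, 0.0595, -0.0027, 0.1, 0, 0, 0]

```text
clock: 5.45
ee_pos: [517.0, -26.0, 162.7]
eef_rot: [179.9, 0.0, 107.3]
ft_force: [0.8, 0.0, -0.9]
width: 35.8
finger_force: 30.0
```

```bash
python3 -c "
from h import *
C,a=snap('wrist','w3');s=observe();print(s['ee_pos'],s['eef_rot'],s['width'])
C,b=snap('scene','s3')
print('pocket', rect(cam('wrist'),a,'orange',(200,60,330,200),86))
A=a[60:360,130:400];B=cv2.resize(b[100:220,200:320],(300,300),interpolation=2)
cv2.imwrite('pics/c3.png',cv2.cvtColor(np.hstack([A,B]),cv2.COLOR_RGB2BGR))
"
```

```text
[517.2989092  -26.14044991 163.04108175] [1.79864922e+02 1.29388070e-02 1.07258147e+02] 35.89616094471532
pocket [512.8  -5.5  67.   49.4  17.3]
```

View pics/c3.png

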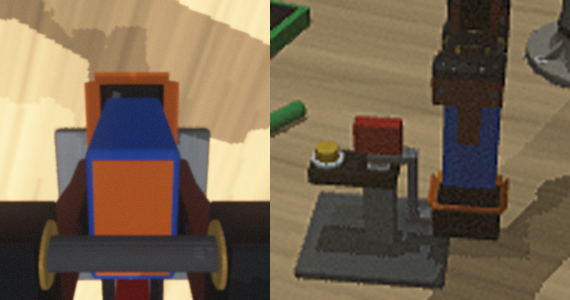

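The picture shows the reader hanging over the pocket, with its bottom (crop columns 105–160) centred on the ring (86–179). Now a check along the long side, using the far lip edge at row 132.

```bash
python3 -c "
from h import *
C=cam('wrist');im=cv2.cvtColor(cv2.imread('pics/w3.png'),cv2.COLOR_BGR2RGB);s=observe()
R=Ro.from_euler('xyz',s['eef_rot'],degrees=True).as_matrix()
def tool(uv,z): return np.round((np.c_[back(C,uv,z),np.full(len(uv),z)]-s['ee_pos'])@R,1)
o=blob(im,'orange',(200,60,330,200));o2=o[o[:,1]<160]
print(o.min(0),o2.min(0),o2.max(0))
print('far lip',tool([[262,o[:,1].min()]],86))
l=o2[:,0].min();r=o2[:,0].max();print('sides',tool([[l,155],[r,155]],86))
m=cv2.inRange(cv2.cvtColor(im,cv2.COLOR_RGB2HSV),(105,100,30),(130,255,255));
for y in range(150,180,3):
  c=np.flatnonzero(m[y,200:330])+200;print(y,c.min() if len(c) else None,c.max() if len(c) else None)
y=np.flatnonzero(m[140:200,262])[0]+140;print('edge row',y,tool([[262,y]],s['ee_pos'][2]-61.7))
"
```

```text
[214. 131.] [214. 131.] [309. 159.]
far lip [[45.9  1.8 77.1]]
sides [[ 29.1 -32.   77. ]
 [ 29.1  34.9  77.2]]
150 None None
153 None None
156 None None
159 237 289
162 235 290
165 234 291
168 233 291
171 232 292
174 232 293
177 231 294
edge row 157 [[30.6  1.8 61.7]]
```

>>> carry_out:
  moves: [1, -0.0005, -0.0008, 0.01, 0, 0, 0, 1, -0.0005, -0.0008, 0.02, 0, 0, 0, 1, -0.0005, -0.0008, 0.03, 0, 0, 0, 1, -0.0005, -0.0008, 0.04, 0, 0, 0, 1, -0.0005, -0.0008, 0.05, 0, 0, 0, 1, -0.0005, -0.0008, 0.058, 0, 0, 0, 1, -0.0005, -0.0008, 0.06, 0, 0, 0, 1, -0.0005, -0.0008, 0.06, 0, 0, 0]

```text
clock: 6.55
ee_pos: [515.7, -27.4, 101.7]
eef_rot: [180.0, 0.0, 107.2]
ft_force: [0.4, 0.6, -2.1]
width: 35.8
finger_force: 30.0
```

>>> carry_out:
  moves: [1, 0, 0, 0.001, 0, 0, 0, 1, 0, 0, 0.001, 0, 0, 0, 0, 0, 0, 0.001, 0, 0, 0, 0, 0, 0, 0.001, 0, 0, 0, 0, 0, 0, 0.001, 0, 0, 0, 0, 0, 0, 0.001, 0, 0, 0, 0, 0, 0, 0.001, 0, 0, 0, 0, 0, 0, -0.03, 0, 0, 0, 0, 0, 0, -0.08, 0, 0, 0, 0, 0, 0, -0.14, 0, 0, 0, 0, -0.05, 0, -0.15, 0, 0, 0, 0, -0.06, 0, -0.15, 0, 0, 0, 0, -0.06, 0, -0.15, 0, 0, 0]

```text
clock: 8.18
ee_pos: [532.8, -85.0, 251.0]
eef_rot: [-179.9, -0.0, 107.1]
ft_force: [-0.4, 0.4, -1.2]
width: 88.1
finger_force: 0.0
```

```bash
python3 -c "
from h import *
C,a=snap('wrist','w4');s=observe();print(s['ee_pos'],s['eef_rot'],s['width'])
S,b=snap('scene','s4')
R=Ro.from_euler('xyz',s['eef_rot'],degrees=True).as_matrix()
o=rect(C,a,'orange',(200,40,330,250),144);print('readertop',o)
B=cv2.resize(b[100:220,200:320],(384,384),interpolation=2)
cv2.imwrite('pics/c4.png',cv2.cvtColor(np.hstack([a[:,60:460],B]),cv2.COLOR_RGB2BGR))
plan(562,-175.5,190,107.3)
"
```

```text
[532.65531609 -83.93586195 250.68955709] [-1.79897727e+02 -5.42474168e-02  1.07214038e+02] 87.86469190179272
readertop [517.  -22.1  73.1  56.3 -72.8]
t 8.28 shift m [-0.0967  0.0008  0.0605] turn [-0.11 -0.07 -0.03]
```

View pics/c4.png

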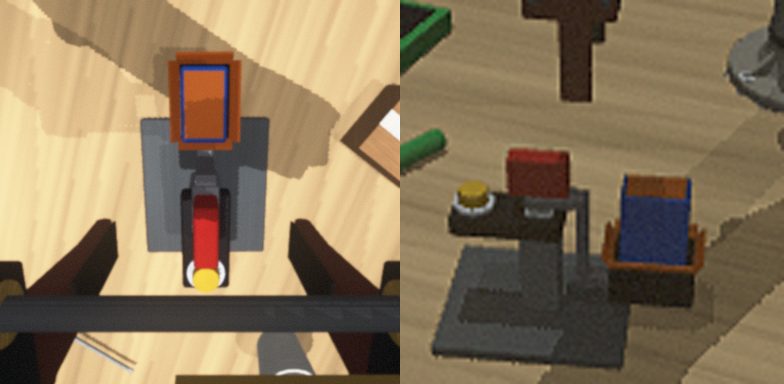

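The wrist view shows the reader sitting square in the pocket (crop (204,103)), the red bar at (205,228) and the button at (205,279). In the scene crop the mast is still down. Next I check the reader's depth and measure the button and bar.

```bash
python3 -c "
from h import *
C=cam('wrist');a=cv2.cvtColor(cv2.imread('pics/w4.png'),cv2.COLOR_BGR2RGB);s=observe()
b=cv2.cvtColor(cv2.imread('pics/s4.png'),cv2.COLOR_BGR2RGB);S=cam('scene')
R=Ro.from_euler('xyz',s['eef_rot'],degrees=True).as_matrix()
tool=lambda p,z:np.round(R.T@(np.r_[p,z]-s['ee_pos']),1)
m=cv2.inRange(cv2.cvtColor(a,cv2.COLOR_RGB2HSV),(105,100,30),(130,255,255));q=np.argwhere(m[40:180,220:310])[:,::-1]+[220,40]
for z in(144,148,152):
  r=cv2.minAreaRect(back(C,q,z).astype(np.float32));print('reader top',z,np.round(r[0],1),np.round(r[1],1),tool(r[0],z))
y=rect(C,a,'yellow',(240,255,290,300),132);print('btn',y,tool(y[:2],132))
r=rect(C,a,'red',(240,180,290,275),170);print('bar',r,tool(r[:2],170))
p=blob(b,'orange',(260,140,300,172));print('scene orange top rows',p[:,1].min(),p[:,1].max())
for z in(144,150):print(z,proj(S,[[517+dx*.955-dy*.297,-25+dx*.297+dy*.955,z] for dx in(-16,16) for dy in(-26,26)]).round(1).tolist())
"
```

```text
reader top 144 [516.9 -22.5] [35.8 56.4] [ 62.7   3.2 106.7]
reader top 148 [516.8 -22.3] [35.3 55.5] [ 62.9   3.2 102.7]
reader top 152 [516.7 -22.2] [34.7 54.7] [63.1  3.2 98.7]
btn [ 565.7 -173.9   23.    22.8   17.4] [-96.4   4.9 118.5]
bar [ 546.4 -111.7   59.3   19.8  -73.1] [-31.2   4.9  80.6]
scene orange top rows 154.0 161.0
144 [[270.0, 154.7], [289.1, 155.8], [268.9, 161.4], [288.6, 162.6]]
150 [[270.0, 152.9], [289.3, 154.0], [268.9, 159.5], [288.7, 160.7]]
```

>>> carry_out:
  moves: [1, -0.05, 0.0015, 0, 0, 0, 0, 1, -0.097, 0.0015, 0, 0, 0, 0, 1, -0.097, 0.0015, 0, 0, 0, 0, 1, -0.097, 0.0015, 0.05, 0, 0, 0, 1, -0.097, 0.0015, 0.09, 0, 0, 0, 1, -0.097, 0.0015, 0.11, 0, 0, 0, 1, -0.097, 0.0015, 0.118, 0, 0, 0, 1, -0.097, 0.0015, 0.122, 0, 0, 0, 1, -0.097, 0.0015, 0.125, 0, 0, 0, 1, -0.097, 0.0015, 0.1265, 0, 0, 0, 1, -0.097, 0.0015, 0.1265, 0, 0, 0]

```text
clock: 9.65
ee_pos: [564.0, -176.8, 125.6]
eef_rot: [179.9, 0.0, 107.2]
ft_force: [0.8, -0.2, 3.3]
width: 0.4
finger_force: 1.4
```

>>> carry_out:
  moves: [1, 0, 0, 0.001, 0, 0, 0, 1, 0, 0, 0.002, 0, 0, 0, 1, 0, 0, 0.003, 0, 0, 0, 1, 0, 0, 0.003, 0, 0, 0]

```text
clock: 10.15
ee_pos: [564.1, -176.9, 124.2]
eef_rot: [179.9, -0.0, 107.2]
ft_force: [-4.9, 3.2, 19.8]
width: 0.8
finger_force: 9.7
```

>>> carry_out:
  moves: [1, 0, 0, -0.02, 0, 0, 0, 1, 0, 0, -0.07, 0, 0, 0, 0, 0, 0, -0.12, 0, 0, 0, 0, 0, 0, -0.12, 0, 0, 0, 0, 0, 0, -0.12, 0, 0, 0, 0, 0.03, 0, -0.12, 0, 0, 0, 0, 0.058, 0, -0.12, 0, 0, 0, 0, 0.058, 0, -0.12, 0, 0, 0, 0, 0.058, 0, -0.08, 0, 0, 0, 0, 0.058, 0, -0.04, 0, 0, 0, 0, 0.058, 0, -0.0135, 0, 0, 0, 0, 0.058, 0, -0.0135, 0, 0, 0, 0, 0.058, 0, -0.0135, 0, 0, 0]

```text
clock: 11.78
ee_pos: [546.7, -122.4, 136.1]
eef_rot: [180.0, 0.0, 107.2]
ft_force: [-1.1, 0.1, -0.0]
width: 88.1
finger_force: 0.0
```

>>> carry_out:
  moves: [1, 0, 0, 0, 0, 0, 0, 1, 0, 0, 0, 0, 0, 0, 1, 0, 0, 0, 0, 0, 0, 1, 0, 0, 0, 0, 0, 0, 1, 0, 0, 0, 0, 0, 0, 1, 0, 0, 0, 0, 0, 0, 1, 0, 0, 0, 0, 0, 0]

```text
clock: 12.65
ee_pos: [546.3, -121.4, 135.6]
eef_rot: [-180.0, -0.0, 107.2]
ft_force: [0.0, 0.4, -0.1]
width: 21.1
finger_force: 0.0
```

```bash
python3 -c "
from h import *
s=observe();print(s['ee_pos'],s['width'],s['finger_force'],s['ft_force'])
S,b=snap('scene','s5');C,a=snap('wrist','w5')
B=cv2.resize(b[100:220,200:320],(384,384),interpolation=2)
cv2.imwrite('pics/c5.png',cv2.cvtColor(np.hstack([a[:,60:460],B]),cv2.COLOR_RGB2BGR))"
```

```text
[ 546.30995886 -121.43045716  135.62147243] 21.121596332173937 0.0 [ 0.01070872  0.41107471 -0.08474765]
```

View pics/c5.png

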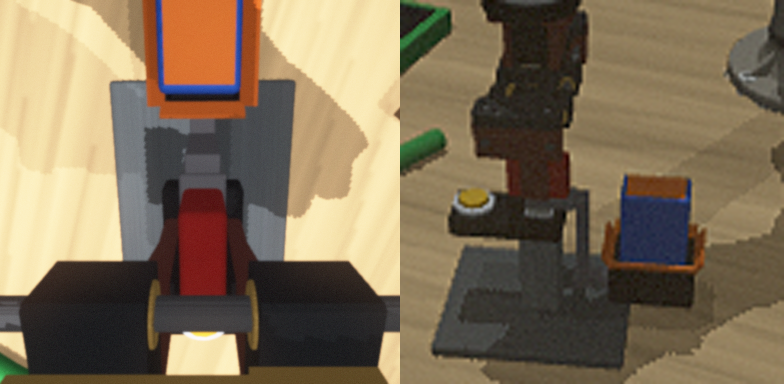

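The wrist picture shows the red bar between the almost closed pads (crop (203,240)). The button sits low in its ring, and the reader is in its pocket. I close fully and pull.

>>> carry_out:
  moves: [1, 0, 0, 0, 0, 0, 0, 1, 0, 0, 0, 0, 0, 0, 1, 0, 0, 0, 0, 0, 0, 1, 0, 0, -0.006, 0, 0, 0, 1, 0, 0, -0.014, 0, 0, 0, 1, 0, 0, -0.022, 0, 0, 0, 1, 0, 0, -0.03, 0, 0, 0, 1, 0, 0, -0.038, 0, 0, 0, 1, 0, 0, -0.046, 0, 0, 0, 1, 0, 0, -0.054, 0, 0, 0, 1, 0, 0, -0.062, 0, 0, 0, 1, 0, 0, -0.07, 0, 0, 0, 1, 0, 0, -0.078, 0, 0, 0, 1, 0, 0, -0.086, 0, 0, 0, 1, 0, 0, -0.094, 0, 0, 0, 1, 0, 0, -0.1, 0, 0, 0, 1, 0, 0, -0.105, 0, 0, 0, 1, 0, 0, -0.109, 0, 0, 0, 1, 0, 0, -0.109, 0, 0, 0]

```text
clock: 15.12
ee_pos: [546.4, -121.4, 244.9]
eef_rot: [180.0, -0.0, 107.2]
ft_force: [4.8, 0.1, -4.7]
width: 20.2
finger_force: 30.0
```

>>> carry_out:
  moves: [1, 0, 0, -0.001, 0, 0, 0, 1, 0, 0, -0.002, 0, 0, 0, 1, 0, 0, -0.002, 0, 0, 0, 1, 0, 0, -0.002, 0, 0, 0]

```text
clock: 15.62
ee_pos: [546.4, -121.4, 245.7]
eef_rot: [-180.0, 0.0, 107.2]
ft_force: [8.5, -0.4, -11.3]
width: 20.0
finger_force: 30.0
```

```bash
python3 -c "
from h import *
s=observe();print(s['ee_pos'],s['width'],s['finger_force'],s['ft_force'])
S,b=snap('scene','s6');C,a=snap('wrist','w6')
R=Ro.from_euler('xyz',s['eef_rot'],degrees=True).as_matrix()
o=blob(b,'orange',(255,90,310,135));print('scene reader top',o.min(0),o.max(0))
for z in(248,254):print(z,proj(S,[[517+dx*.955-dy*.297,-25+dx*.297+dy*.955,z] for dx in(-16,16) for dy in(-26,26)]).round(1).tolist())
B=cv2.resize(b[60:210,190:340],(384,384),interpolation=2)
cv2.imwrite('pics/c6.png',cv2.cvtColor(np.hstack([a[:,60:460],B]),cv2.COLOR_RGB2BGR))"
```

```text
[ 546.35750155 -121.35962926  245.68879371] 19.964575006312575 29.996805489063263 [  8.47440785  -0.40586424 -11.29684966]
scene reader top [272. 118.] [291. 124.]
248 [[270.7, 120.5], [291.3, 121.5], [269.6, 126.7], [290.8, 127.8]]
254 [[270.8, 118.4], [291.5, 119.3], [269.6, 124.5], [290.9, 125.6]]
```

View pics/c6.png

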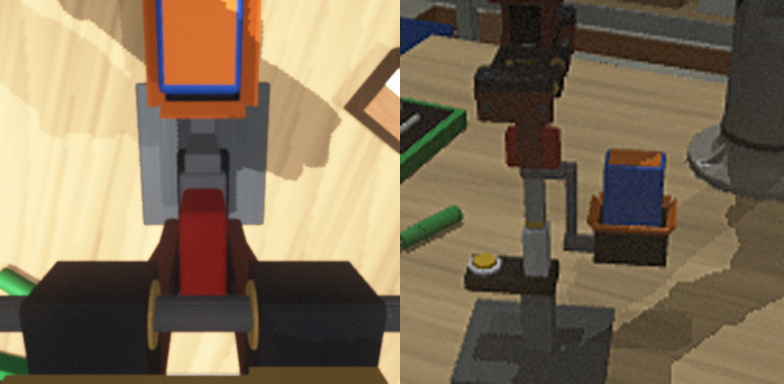

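The force rose to 11 N, so the bar is against its stop. The reader's top edge is at scene row 118, which matches z = 254 mm (110 mm up), and the reader is seated. Handing in while holding.

```bash
python3 -c "
from plant import ticket
print(ticket.close_job())"
```

```text
the job is handed in; nothing more can be done
None
```

I handed the job in at about 15.7 s of the 61 s allowed: the reader is seated in its pocket, the release button is in, and the gripper is holding the red bar up at the second stop. No verdict came back.

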